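# Change the battery of a kitchen scale

## Robot

A 7-joint arm with a two-finger parallel gripper is mounted at the origin on a cart in front of the work surface, level with it; the furniture and walls round the work are solid. World frame = base frame: x ahead of the robot, y to its left, z up, the work surface at z = 0. Lengths are in m, angles in rad, forces in N, time in s.
With the tool pointing down it reaches from about 0.4 to 0.85 m from the base axis. Payload 4.5 kg.
Tool frame: the origin (TCP) lies midway between the tips of the shut fingers; the grasp point (between the pads) lies 19 mm behind it; z points along the fingers, y is the line along which they close (so a half turn about z gives the same grasp; the last joint's range is limited). The gripper opens to 88 mm and grips with 3 to 60 N. Pads are 18 mm wide; open, the fingers measure 123 mm over their backs; the gripper's body (75 mm by 187 mm) begins 45 mm behind the grasp point.
Start: joints at [-1.068, 0.689, -0.195, 1.565, 0.157, 0.902, -0.215], TCP at [0.282, 0.558, 0.239] pointing down, gripper open.
Joint ranges: [-3.01, 3.01], [-0.46, 2.08], [-1.47, 1.51], [0.13, 2.56], [-1, 4.14], [0.04, 2.09], [-2.66, 2.66]. Speed limits (rad/s): [2.57, 2.57, 3.14, 3.14, 3.14, 3.14, 3.14].

## Interface

Orientations are given as a unit quaternion [x, y, z, w].
In Python, from plant import r gives the robot as it stands. The module is installed in compiled form; this text tells all that it offers.
- The arm moves only by the tool step_arm, never from a script. Its argument "series" is a list of rows, each a list of 7 numbers: the shift along the world's x, y, z in mm, then the turn, a rotation vector about the world's x, y, z in rad, then the closure, from 0 (fully open) to 1 (shut). A call has 1 to 20 rows; each row shifts and turns the commanded pose from where the row before left it; what a row does not reach is not made up. A row lasts 1/10 s, in which the tool goes at most 50 mm and 8.59 degrees, less where a joint would pass 70% of its speed; a pose out of reach is approached as far as the arm can. A call is refused whole if a number of a shift passes 50 or a number of a turn 0.15, either way. A call with a gripper value outside its range is refused whole. The fingers move at their own pace and stop on an object; "force" is the grip in N (left out, the last holds). Time passes only in rows, so rows that do not move let the fingers close. It gives the time, the measured TCP pose, the force, the opening and the grip force at its end, in the units of the state.
- r.get_state(): the state, without advancing time (a new reading comes with each control period).
- r.snapshot(name): name is "scene" or "side" or "wrist"; returns (picture, depth): 400x640x3 uint8, blue, green, red; 400x640 float32, m along the optical axis (not along the pixel's ray), 0 where there is no reading.
- r.get_calibration(name): a dict with "intrinsics" (3x3 intrinsics, pixels), "pose" (4x4, takes a point from camera to world coordinates). Camera axes: x right, y up, looking along -z (the intrinsics and any distortion apply to the point x, -y, -z); pixel columns grow to the right and rows downward; lengths in m; the calibration is good to about 2 mm. A picture is of the moment at which its call begins: read the wrist's pose just before it. get_calibration takes no time and is no camera call; for the wrist camera it gives the pose at the moment of the call.
- r.finish_job(): hands the job in; it is judged then, once.
The state is a dict: "clock": time; "q": joint angles; "qd": joint speeds; "joint_torque": joint torques, N m; "tool_pos": TCP position; "eef_rot": TCP orientation; "contact_force": force on the tool from outside, world axes, zero at the start; "moment": the same for the moment, N m; "opening": opening from 0.0 (shut) to 1.0 (fully open); "finger_force": force on a finger pad.
Only numpy, scipy, OpenCV 4.12 (cv2) and the standard library are available. Lean on these libraries where they do the work, as an engineer would, in place of code of your own. Each camera call takes 0.05 s, during which the arm holds its last target. There are 200 camera calls.

## Task

The kitchen scale lies face down with its battery compartment open. Lay the block battery in the bay with its two terminals towards the brass contacts, then set the cover flat into the open end of its track and slide it under the rails until its springy tab clicks past the steel ledge bar and the cover is fully home. Be gentle: a light thumb's push is enough and the tab cracks if it is rammed against the stop; leave the salt shaker, the spice jar and the dropper bottle where they stand.

Things in the scene. Friction and masses are not known exactly. Their poses are not given: they have to be found in the camera images.
- scale: White kitchen scale lying face down, 200 x 150 mm, 44 mm high (base plate up), plus 4 black rubber feet 10 mm high near its corners (x +-84, y +-60). It does not move. Origin: centre of its underside; z up, +x = closing direction of the cover. Sunk 7 mm into the base plate is the cover's track, centred on y = 0, x = -90 to 65. All sizes in mm, in this frame.
- track_open (a point): On the track's floor (z 37) at x = -37 of the scale: where the cover's origin goes when it is laid in (+-5 mm in x). From x = -90 to 2 the track is 74 wide and open above. The battery bay lies in the floor. From x = 2 to 16 its side walls draw in to 68.
- rail_mouth (a point): Middle of the track's floor where the rails begin, x = 16, z = 37 of the scale. From here to x = 65 the track is 68 wide and a lip on either side covers its outer 5 mm (y = +-29 to +-34, z 40.8 to 44); the cover's 3 mm plate slides under the lips. Beyond x = 65 a channel 23 wide takes the tab.
- bay (a point): Middle of the battery bay's floor, at x = -1, z = 18.5 of the scale. The bay is 54 (x) x 32 (y), 18.5 deep below the track's floor; its two brass contacts are at the +x end. Fingers fit beside the battery only above the track's floor, so it drops the last 10 mm or so.
- ledge (a point): Nominal place of the far lower edge of the steel ledge bar, x = 65, z = 41 of the scale. The bar is 6 mm wide in x and crosses above the path of the cover's tab; 10 mm beyond it stands a hard steel end stop. Bar and stop are one adjustable catch, clamped in its slot up to 10 mm nearer or farther in x from one scale to the next; this is not reported and must be felt. It does not move.
- cover: Dark grey plastic cover, about 80 g, lying flat, right way up. Origin: centre of its underside; x to the tab end, which goes first; z up. Plate 94 (x) x 66 (y) x 3 mm; on it a raised panel 94 x 55, top at z 6.5. Laid in the track it has 4 mm side play on either side, in the rails 1 mm. Home, its origin is at x = 6 (+-10, as the ledge bar), y = 0, z = 37 of the scale.
- finger_bar (a point): Middle of the top of the finger bar on the cover, above its origin, z = 15 of the cover: a bar 10 mm thick in x, 32 long in y, standing 8.5 mm above the panel. Pinch it across its thickness, or push on its rear face.
- hook (a point): Top of the hook on the cover's springy tab, x = 62, z = 6.2 of the cover. Tab 16 wide, x = 47 to 69; hook x = 60.5 to 66, ramp in front. It bends down 2 mm to pass under the bar: sliding takes under 1 N; from 12 mm before home it rises to 5 to 9 N, eases to 2 to 5 N, then the hook snaps up and after 1.5 mm of play the tab's tip meets the hard stop. Over 18 N there cracks it: stop at 11 N.
- battery: Block battery, 48.5 (x, including the terminals) x 26.5 (y) x 17.5 mm high as it lies, 46 g, black with a brass-coloured end; its two steel terminal studs are on the other end, which its x axis points to. Origin: centre of its underside. It lies flat in the bay, its x along the scale's x.
- terminals (a point): Point between the tips of the battery's two terminal studs, 24 mm ahead of its origin in x, 9 mm up.
- salt_shaker: Salt shaker, 44 x 44 x 90 mm, glass with a grey cap, standing beyond the scale to the right. Origin: centre of its underside. Leave it alone.
- spice_jar: Small glass spice jar with a yellow cap, 42 x 42 x 96 mm, standing beyond the scale to the left. Origin: centre of its underside. Leave it alone.
- vanilla_bottle: Small brown dropper bottle with a black top, 33 x 34 x 102 mm, standing beyond the scale. Origin: centre of its underside. Leave it alone.
There are look-alikes about, which are no part of the job. Of the things like the battery, leave any that is pink or white; of the rest the smaller one is meant.

How it is judged:
By the outcome, as a careful person would: the job done as asked, in the order asked, and still so for the second after the job is handed in, with the robot touching nothing.
It also fails if it takes over 58 s, if anything falls off the work surface, if the arm or the gripper's body presses on something with over 40 N, if the wrist force passes 120 N, or if a joint passes its speed limit or range.

## Working session

There is one attempt and no reset: what is moved stays moved. The work goes in short steps, Python scripts to look and compute and a tool call to move; the robot and the scene stay as the last step left them, time stands still between calls to the robot, and variables do not carry over. Pictures are saved under pics/ and viewed, at most 11 in all, crops included, and the job is handed in when it is done.

Besides the shell and the picture viewer there is one more tool, called as name([rows], argument=value, ...), one row to a line, values as JSON. step_arm: Moves the arm, as the interface text tells. Its arguments: {"type":"object","properties":{"series":{"type":"array"},"force":{"type":"number"}},"required":["series"]}

```bash
mkdir -p pics; cat > h.py <<'E'
import numpy as np, cv2
from plant import r
def grab(n,save=None):
    c=r.get_calibration(n); im,d=r.snapshot(n)
    if save: cv2.imwrite('pics/'+save+'.png',im)
    return im,d,np.array(c['intrinsics']),np.array(c['pose'])
def pts(d,K,T):
    v,u=np.mgrid[:d.shape[0],:d.shape[1]]
    P=np.stack([(u-K[0,2])/K[0,0]*d,-(v-K[1,2])/K[1,1]*d,-d],-1)
    return P@T[:3,:3].T+T[:3,3]
def ray(u,v,z,K,T):
    dr=T[:3,:3]@np.array([(u-K[0,2])/K[0,0],-(v-K[1,2])/K[1,1],-1.]); o=T[:3,3]
    return o+dr*(z-o[2])/dr[2]
E
python3 - <<'E'
from h import *
s=r.get_state(); print({k:np.round(v,3) for k,v in s.items()})
for n in('scene','side','wrist'):
    im,d,K,T=grab(n,n+'0'); np.savez(n+'0.npz',im=im,d=d,K=K,T=T); print(n,np.round(K,1).tolist(),np.round(T,3).tolist(), r.get_calibration(n).keys())
a=[cv2.imread(f'pics/{n}0.png') for n in('side','wrist')]
cv2.imwrite('pics/sw.png',cv2.resize(np.vstack(a),(480,600)))
E
```

```text
{'clock': np.float64(0.0), 'q': array([-1.068,  0.69 , -0.195,  1.566,  0.157,  0.903, -0.215]), 'qd': array([ 0.001, -0.002, -0.001, -0.001,  0.001, -0.001,  0.001]), 'joint_torque': array([ 1.0000e-03, -5.2756e+01, -1.2670e+00, -1.5343e+01, -5.3000e-02,
        6.0000e-03,  0.0000e+00]), 'tool_pos': array([0.282, 0.557, 0.238]), 'eef_rot': array([ 0.232,  0.973, -0.001, -0.   ]), 'contact_force': array([-0.079, -0.15 , -0.617]), 'moment': array([-0.007,  0.022, -0.021]), 'finger_force': np.float64(0.0), 'opening': np.float64(0.998)}
scene [[485.0, 0.0, 325.4], [0.0, 485.0, 199.6], [0.0, 0.0, 1.0]] [[0.492, 0.603, -0.628, -0.165], [-0.871, 0.357, -0.339, -0.381], [0.02, 0.714, 0.7, 0.902], [0.0, 0.0, 0.0, 1.0]] dict_keys(['intrinsics', 'pose'])
side [[461.2, 0.0, 313.0], [0.0, 461.2, 197.1], [0.0, 0.0, 1.0]] [[0.846, 0.234, -0.478, 0.054], [-0.532, 0.386, -0.753, -0.877], [0.008, 0.892, 0.451, 0.592], [0.0, 0.0, 0.0, 1.0]] dict_keys(['intrinsics', 'pose'])
wrist [[359.9, 0.0, 323.2], [0.0, 359.9, 195.5], [0.0, 0.0, 1.0]] [[0.452, -0.859, -0.241, 0.221], [0.892, 0.435, 0.123, 0.589], [-0.001, -0.27, 0.963, 0.383], [0.0, 0.0, 0.0, 1.0]] dict_keys(['intrinsics', 'pose'])
```

View pics/scene0.png

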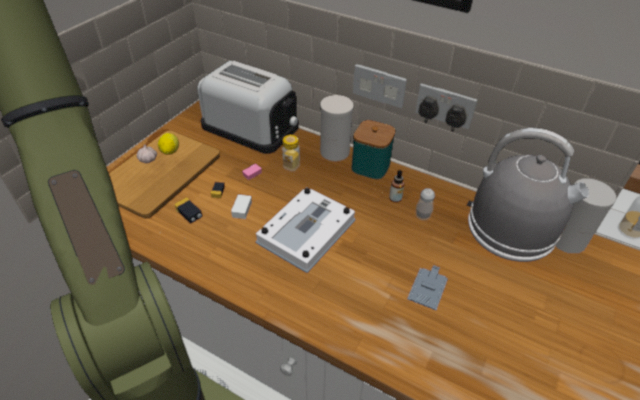

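View pics/sw.png

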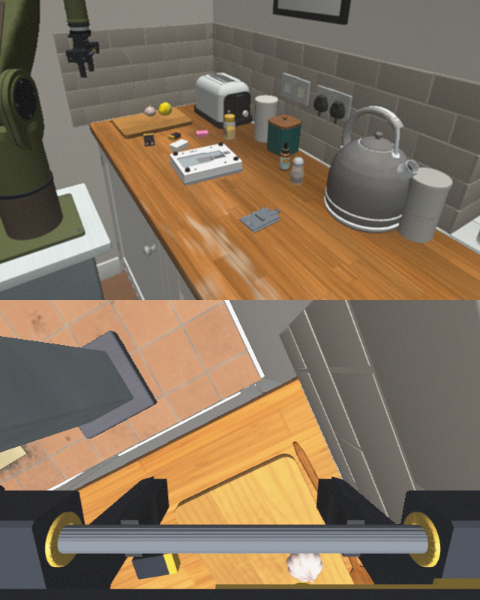

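The scene view shows the scale at about (305,228), the cover at (428,288), two black/brass batteries at (218,189, smaller) and (190,210, larger), and pink and white decoys. The side view agrees. I'll measure these next.

```bash
python3 - <<'E'
from h import *
z=np.load('scene0.npz'); im,d,K,T=[z[k] for k in('im','d','K','T')]
P=pts(d,K,T)
for n,(u,v) in dict(small=(218,189),big=(190,210),scale=(305,228),cover=(428,290),jar=(291,155),drop=(397,188),salt=(426,205),kettle=(520,200),can=(372,150)).items():
    print(n,np.round(P[v,u],3))
def comp(m,n,lo):
    m=m.astype(np.uint8); k,l,s,c=cv2.connectedComponentsWithStats(m)
    for i in range(1,k):
        if s[i,4]>=lo:
            q=P[l==i]; h=q[:,2]; R=cv2.minAreaRect(q[:,:2].astype(np.float32)*1000)
            print(n,c[i].round(1),s[i,4],'z',np.percentile(h,[5,50,95]).round(4),'rect',np.round(R[0],1),np.round(R[1],1),round(R[2],1))
hsv=cv2.cvtColor(im,cv2.COLOR_BGR2HSV)
Z=P[...,2]; box=(P[...,0]>.25)&(P[...,0]<.95)&(abs(P[...,1])<.7)&(d>0)
comp(box&(Z>.035)&(Z<.048)&(np.arange(640)[None]<360)&(np.arange(640)[None]>250),'scaletop',300)
comp(box&(hsv[...,1]<70)&(Z>-.005)&(Z<.03)&(np.arange(640)[None]>400)&(np.arange(640)[None]<455)&(np.arange(400)[:,None]>255),'cover',200)
comp(box&(Z>.008)&(Z<.03)&(np.arange(640)[None]<260),'batt',30)
a=cv2.resize(im[180:275,245:365],None,fx=5,fy=5,interpolation=2)
b=cv2.resize(im[255:315,395:460],None,fx=4,fy=4,interpolation=2);c=cv2.resize(im[175:227,170:235],None,fx=4,fy=4,interpolation=2)
W=np.zeros((520,800,3),np.uint8);W[:475,:600]=a[:475,:600];W[:240,600:800]=b[:,:200];W[250:458,600:800]=c[:,:200]
cv2.imwrite('pics/crop.png',W)
E
```

```text
small [0.518 0.311 0.019]
big [0.416 0.318 0.026]
scale [0.514 0.04  0.021]
cover [ 0.505 -0.285  0.007]
jar [0.695 0.194 0.059]
drop [ 0.728 -0.107  0.053]
salt [ 0.703 -0.195  0.057]
kettle [ 0.701 -0.392  0.175]
can [ 0.78  -0.007  0.101]
scaletop [305.1 225.5] 3432 z [0.0367 0.044  0.0473] rect [514.7  36.9] [152.  203.2] 84.8
cover [427.8 287.5] 1093 z [0.0033 0.0074 0.014 ] rect [ 520.4 -280.7] [116.5  67. ] 4.1
batt [149.9 128.7] 663 z [0.0093 0.0191 0.0289] rect [645.6 653.4] [397.7  13.1] 0.4
batt [230.  137.8] 287 z [0.0126 0.0205 0.0294] rect [709.6 424.4] [222.8  12.2] 89.0
batt [159.2 173.9] 4958 z [0.0133 0.0222 0.0256] rect [505.4 517.1] [319.1 239.1] 0.2
batt [251.3 170.7] 148 z [0.0104 0.0184 0.0218] rect [627.7 281.8] [31.3 47.6] 72.0
batt [217.6 188.8] 161 z [0.0103 0.0185 0.0223] rect [521.1 316.5] [52.  27.2] 22.8
batt [241.3 205.7] 334 z [0.0116 0.0244 0.028 ] rect [499.9 221.9] [66.6 36.6] 19.8
batt [188.1 209.5] 398 z [0.0113 0.0256 0.0288] rect [420.1 327.8] [72.4 40. ] 75.3
```

View pics/crop.png

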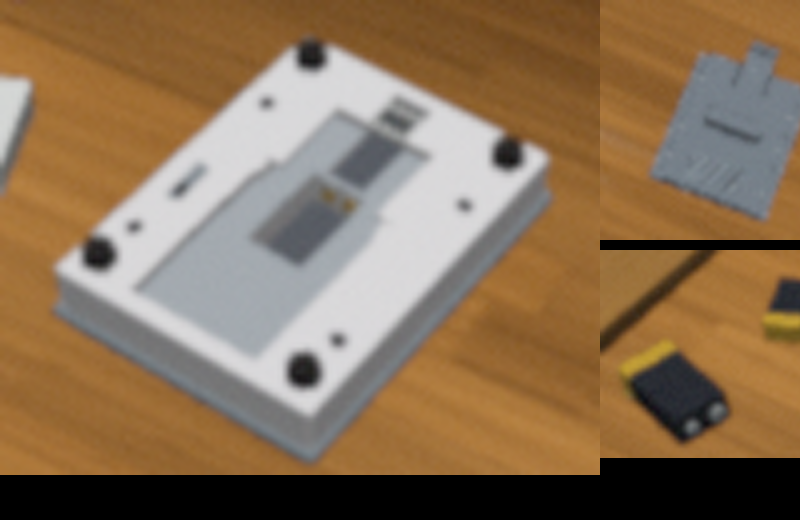

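The crop shows the scale's open track end at lower left and its contacts and tab channel at upper right, so it closes along world +x. The cover's tab points the same way. The small battery's brass end faces −x, so its terminals point +x. I'll hover over the small battery.

step_arm([
  [29.5,-30.5,-10,0,0,0.109,0],
  [29.5,-30.5,-10,0,0,0.109,0],
  [29.5,-30.5,-10,0,0,0.109,0],
  [29.5,-30.5,-10,0,0,0.109,0],
  [29.5,-30.5,-10,0,0,0.109,0],
  [29.5,-30.5,-10,0,0,0.109,0],
  [29.5,-30.5,-10,0,0,0.109,0],
  [29.5,-30.5,-10,0,0,0.109,0],
  [0,0,0,0,0,0,0],
  [0,0,0,0,0,0,0],
])

```text
clock: 1.15
tool_pos: [0.519, 0.3121, 0.158]
eef_rot: [-0.198, 0.98, -0.0, -0.001]
contact_force: [-0.4, 0.3, 0.0]
opening: 1.004
finger_force: 0.0
```

```bash
cat >> h.py <<'E'
def tool():
    s=r.get_state(); x,y,z,w=s['eef_rot']
    from scipy.spatial.transform import Rotation as R
    M=R.from_quat(s['eef_rot']).as_matrix()
    return s['tool_pos'],M,np.degrees(np.arctan2(M[1,1],M[0,1]))%180,s
E
python3 - <<'E'
from h import *
p,M,a,s=tool(); print(p.round(4),a,M[:,2].round(3))
im,d,K,T=grab('wrist','w1'); P=pts(d,K,T); np.savez('w1.npz',im=im,d=d,K=K,T=T)
Z=P[...,2]
m=((Z>.012)&(Z<.024)&(d>0)).astype(np.uint8)
k,l,st,c=cv2.connectedComponentsWithStats(m)
for i in range(1,k):
    if st[i,4]>200:
        q=P[l==i]; R=cv2.minAreaRect(q[:,:2].astype(np.float32)*1000)
        print(c[i].round(),st[i,4],np.percentile(q[:,2],[5,50,95]).round(4),np.round(R[0],1),np.round(R[1],1),round(R[2],1))
E
```

```text
[0.519  0.3121 0.158 ] 112.87323129015488 [-0.001 -0.001 -1.   ]
[76. 97.] 2964 [0.0127 0.0161 0.0232] [539.4 111.2] [  6.5 174.5] 84.1
[369.  71.] 619 [0.014  0.0229 0.0239] [433.4 316.8] [72.5 33.3] 41.1
[538. 168.] 40625 [0.0185 0.02   0.0215] [475.2 492.8] [250.2 185.8] 0.1
[225. 120.] 3781 [0.0177 0.0228 0.0238] [504.7 223.3] [65.7 36.2] 20.1
[325. 189.] 1743 [0.0155 0.0169 0.018 ] [525.1 316.8] [48.4 26.1] 23.7
[243. 278.] 1360 [0.0151 0.0168 0.0179] [629.6 281.4] [26.7 46.7] 73.1
[436. 356.] 3690 [0.019  0.0202 0.0215] [634.3 470.9] [ 45.6 132. ] 21.0
[247. 368.] 850 [0.0125 0.018  0.0235] [715.3 317.5] [19.6 96.5] 16.5
```

View pics/w1.png

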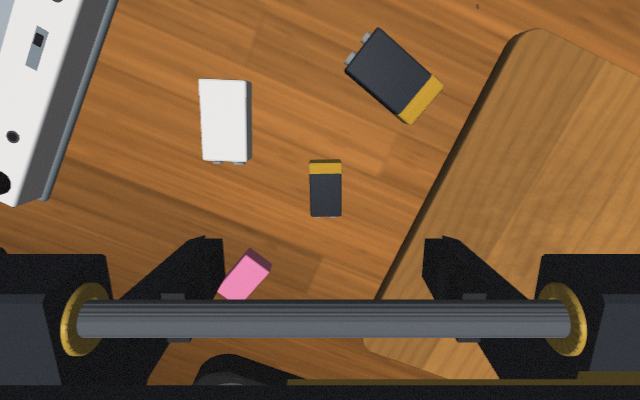

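The wrist view shows the small battery at (325,189), brass end towards the camera, with the pink, white and larger ones clear of it. I'll descend with the fingers partly closed.

step_arm([
  [3,2.5,-35,0,0,0.014,0.45],
  [3,2.5,-35,0,0,0,0.45],
  [0,0,-35,0,0,0,0.45],
  [0,0,-20,0,0,0,0.45],
  [0,0,-15,0,0,0,0.45],
  [0,0,-8,0,0,0,0.45],
  [0,0,0,0,0,0,0.45],
  [0,0,0,0,0,0,0.8],
  [0,0,0,0,0,0,0.8],
  [0,0,0,0,0,0,0.8],
  [0,0,0,0,0,0,0.8],
  [0,0,0,0,0,0,0.8],
], force=15)

```text
clock: 2.4
tool_pos: [0.525, 0.3188, 0.0117]
eef_rot: [-0.207, 0.978, 0.0, 0.001]
contact_force: [0.5, -1.8, 6.2]
opening: 0.293
finger_force: 15.0
```

```bash
python3 - <<'E'
from h import *
# scale from feet in scene and side view; nominal top z 54 mm
w=dict(np.load('scene0.npz')); im,d,K,T=[w[k] for k in('im','d','K','T')]
P=pts(d,K,T)
m=((im.max(2)<60)&(P[...,2]>.04)&(P[...,2]<.062)).astype(np.uint8); m[:,:250]=0;m[:,365:]=0
k,l,st,c=cv2.connectedComponentsWithStats(m)
for i in range(1,k):
    if st[i,4]>20: print('scene',c[i].round(1),st[i],ray(*c[i],.050,K,T).round(4))
E
```

```text
scene [284.1 129.3] [278 123  14  14  75] [0.7946 0.2811 0.05  ]
scene [273.6 139.2] [271 134   8  10  41] [0.7395 0.2811 0.05  ]
scene [358.  160.2] [352 153  13  13  85] [0.7796 0.0308 0.05  ]
scene [305. 254.] [303 252   5   5  21] [ 0.4243 -0.0144  0.05  ]
```

step_arm([
  [0,0,30,0,0,0,0.8],
  [0,0,45,0,0,0,0.8],
  [0,-10,45,0,0,-0.06,0.8],
  [5,-40,28,0,0,-0.074,0.8],
  [5,-40,20,0,0,-0.074,0.8],
  [5,-40,20,0,0,-0.074,0.8],
  [5,-40,0,0,0,-0.074,0.8],
  [5,-40,0,0,0,-0.074,0.8],
  [5,-40,0,0,0,-0.076,0.8],
  [5,-32,0,0,0,0,0.8],
  [0,0,0,0,0,0,0.8],
  [0,0,0,0,0,0,0.8],
  [0,0,0,0,0,0,0.8],
])

```text
clock: 3.7
tool_pos: [0.5591, 0.0384, 0.1988]
eef_rot: [0.043, 0.999, 0.001, -0.0]
contact_force: [1.0, 0.2, 0.0]
opening: 0.294
finger_force: 15.0
```

```bash
python3 - <<'E'
from h import *
p,M,a,s=tool(); print(p.round(4),a,M[:,2].round(3),s['opening'],s['finger_force'],s['contact_force'])
im,d,K,T=grab('wrist','w2'); np.savez('w2.npz',im=im,d=d,K=K,T=T); P=pts(d,K,T)
m=((im.max(2)<70)&(abs(P[...,2]-.052)<.008)).astype(np.uint8)
k,l,st,c=cv2.connectedComponentsWithStats(m)
for i in range(1,k):
    if st[i,4]>60:
        print(c[i].round(1),st[i].tolist(),ray(*c[i],.054,K,T).round(4))
E
```

```text
[0.5591 0.0384 0.1988] 85.03648575626173 [-0.     0.002 -1.   ] 0.2942048598632905 15.000132322311401 [1.01505098 0.15825569 0.04684745]
[235.8  15.4] [224, 3, 24, 26, 471] [ 0.429 -0.014  0.054]
[395.   17.2] [384, 5, 23, 26, 464] [0.4404 0.1024 0.054 ]
[246.5 225.3] [237, 215, 20, 21, 311] [ 0.5921 -0.0298  0.054 ]
[382.9 226.5] [373, 217, 20, 20, 306] [0.6034 0.0867 0.054 ]
[588.9 360.1] [578, 338, 29, 47, 584] [0.7576 0.2784 0.054 ]
```

View pics/w2.png

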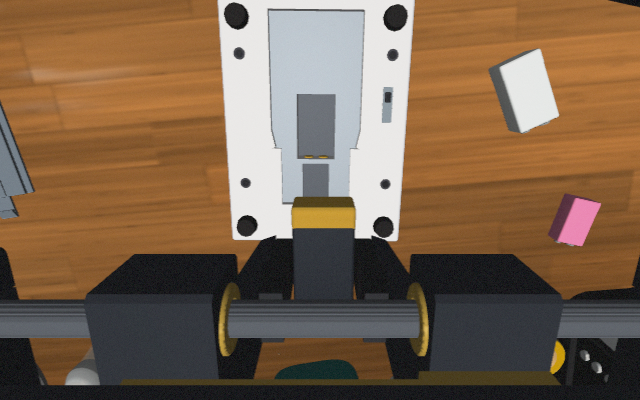

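The wrist view shows the bay at cols 297–335, rows 94–159, contacts at about (315,157) facing +x, and the held battery with its brass end to −x (terminals forward). I'll measure the bay directly, along with the battery's offset in the hand.

```bash
python3 - <<'E'
from h import *
w=dict(np.load('w2.npz')); im,d,K,T=[w[k] for k in('im','d','K','T')]; P=pts(d,K,T)
p,M,a,s=tool(); print('cam',T[:3,3].round(4))
for u,v in((236,15),(395,17),(246,225),(383,226)): print('foot',P[v-2:v+3,u-2:u+3].reshape(-1,3).mean(0).round(4))
print('top',np.median(P[60:200,228:236,2]),np.median(P[20:80,290:340,2]),'bay',np.median(P[105:150,305:328,2]))
g=cv2.cvtColor(im,cv2.COLOR_BGR2GRAY)
print('row',g[125,285:345].tolist()); print('col',g[85:170,309].tolist())
# battery in hand: top face, brass end
hsv=cv2.cvtColor(im,cv2.COLOR_BGR2HSV)
b=(hsv[...,1]>150)&(hsv[...,0]>18)&(hsv[...,0]<32); b[:, :285]=0;b[:,360:]=0;b[:190]=0;b[240:]=0
v,u=np.nonzero(b); print('brass',u.min(),u.max(),v.min(),v.max())
Q=P[b]; L=(Q-p)@M; print('brass tool frame 2/50/98%',np.percentile(L,[2,50,98],axis=0).round(4).tolist())
bb=(P[...,2]>.17)&(P[...,2]<.215); bb[:, :296]=0;bb[:,352:]=0;bb[:200]=0;bb[290:]=0
L=(P[bb]-p)@M; print(np.percentile(L,[2,50,98],axis=0).round(4).tolist())
E
```

```text
cam [0.4903 0.0446 0.3441]
foot [ 0.4287 -0.0139  0.0535]
foot [0.4422 0.1002 0.065 ]
foot [ 0.592  -0.0303  0.0533]
foot [0.6032 0.0869 0.0534]
top 0.04325018422710222 0.03649428838442895 bay 0.018118195894095135
row [200, 199, 200, 197, 198, 200, 199, 200, 200, 197, 196, 175, 100, 98, 116, 112, 115, 114, 112, 114, 115, 115, 110, 114, 114, 113, 113, 113, 115, 112, 115, 114, 114, 113, 113, 114, 111, 111, 110, 111, 113, 114, 111, 111, 110, 114, 113, 111, 109, 126, 180, 198, 197, 197, 198, 196, 196, 196, 195, 196]
col [200, 198, 202, 199, 200, 199, 200, 201, 198, 107, 116, 114, 113, 115, 116, 115, 116, 112, 113, 115, 115, 113, 116, 114, 113, 114, 116, 113, 113, 115, 113, 113, 112, 113, 112, 113, 115, 113, 114, 113, 114, 114, 112, 114, 114, 114, 115, 116, 112, 112, 113, 110, 108, 111, 113, 114, 112, 109, 109, 110, 109, 111, 111, 113, 113, 110, 111, 110, 113, 111, 74, 84, 146, 93, 164, 194, 194, 193, 173, 108, 111, 107, 109, 106, 107]
brass 292 354 197 228
brass tool frame 2/50/98% [[0.0163, -0.0122, -0.0064], [0.0225, 0.0002, -0.0048], [0.0252, 0.0125, 0.0091]]
[[-0.012, -0.011, -0.0063], [0.0084, 0.0002, -0.0051], [0.025, 0.0117, 0.0029]]
```

```bash
python3 - <<'E'
from h import *
w=dict(np.load('w2.npz')); im,d,K,T=[w[k] for k in('im','d','K','T')]
R=lambda u,v,z=.037:ray(u,v,z,K,T)
l,rr=R(296.6,125),R(334.6,125);t,b=R(315.5,93.8),R(316.5,158.7)
print('bay w',np.linalg.norm(l-rr),'len',np.linalg.norm(t-b),((l+rr)/2).round(4),((t+b)/2).round(4))
F=np.array([R(u,v,.054)[:2] for u,v in((235.8,15.4),(395,17.2),(246.5,225.3),(382.9,226.5))])
N=np.array([[-84,-60],[-84,60],[84,-60],[84,60]])/1000
A,_=cv2.estimateAffinePartial2D(N,F); print(A.round(4), np.hypot(A[0,0],A[1,0]),np.degrees(np.arctan2(A[1,0],A[0,0])))
g=lambda x,y:(A[:,:2]/np.hypot(A[0,0],A[1,0]))@[x,y]+A[:,2]
print('bay',g(-.001,0),'open',g(-.037,0),'mouth',g(.016,0))
E
```

```text
bay w 0.031921314108618294 len 0.05380950993398398 [0.5143 0.0366 0.037 ] [0.516  0.0368 0.037 ]
[[ 0.9703  0.094   0.5162]
 [-0.094   0.9703  0.0363]] 0.9748474457807752 -5.531519786191417
bay [0.51522748 0.03642948] open [0.47939512 0.03989964] mouth [0.53214831 0.0347908 ]
```

step_arm([
  [-22,-1,-40,0,0,-0.008,0.8],
  [-21,-0.7,-40,0,0,0,0.8],
  [0,0,-35,0,0,0,0.8],
  [0,0,-20,0,0,0,0.8],
  [0,0,0,0,0,0,0.8],
  [0,0,0,0,0,0,0.8],
  [0,0,0,0,0,0,0.8],
])

```text
clock: 4.45
tool_pos: [0.5173, 0.0357, 0.0649]
eef_rot: [0.048, 0.999, 0.001, 0.001]
contact_force: [0.3, -0.4, 0.1]
opening: 0.298
finger_force: 15.0
```

```bash
python3 - <<'E'
from h import *
p,M,a,s=tool(); print(p.round(4),a,s['contact_force'])
im,d,K,T=grab('wrist','w3'); np.savez('w3.npz',im=im,d=d,K=K,T=T)
im,d,K,T=grab('side'); np.savez('s3.npz',im=im,d=d,K=K,T=T)
E
```

```text
[0.5173 0.0357 0.0649] 84.49557780283213 [ 0.3309144  -0.36251115  0.05954143]
```

View pics/w3.png

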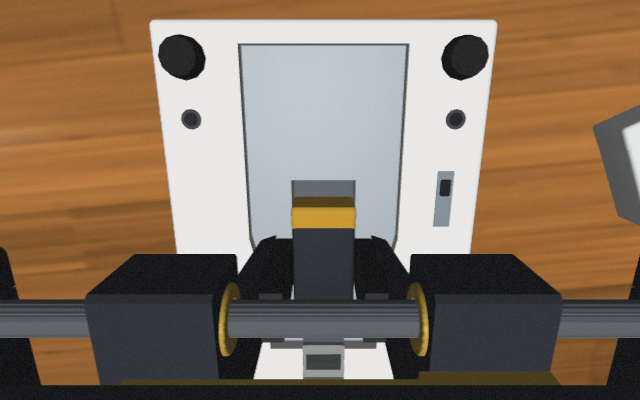

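The view shows the bay's rear edge at row 180 (cols 292–355), with the battery centred over it (cols 292–354). Next is a numeric check of the rear edge.

```bash
python3 - <<'E'
from h import *
w=dict(np.load('w3.npz')); im,d,K,T=[w[k] for k in('im','d','K','T')]; P=pts(d,K,T)
p,M,a,s=tool(); print(p.round(4),a)
g=cv2.cvtColor(im,cv2.COLOR_BGR2GRAY); print(g[170:190,323].tolist(), g[186,286:298].tolist(), g[186,350:362].tolist())
for u,v in((292,180.5),(355.3,180.5),(323.5,180.5)):
    q=ray(u,v,.037,K,T); print((M.T@(q-p)*1000).round(1))
hsv=cv2.cvtColor(im,cv2.COLOR_BGR2HSV)
b=(hsv[...,1]>150)&(hsv[...,0]>18)&(hsv[...,0]<32); b[:, :285]=0;b[:,360:]=0;b[:190]=0;b[235:]=0
L=(P[b]-p)@M; print(np.percentile(L,[2,98],axis=0).round(4).tolist())
# tab/scale rear edge direction
for v,u0,u1 in((21,160,490),): 
    A=[ray(u,25,.044,K,T) for u in(160,490)]
for u in(260,380): print('track rear row',u,np.nonzero(g[30:60,u]<140)[0]+30)
E
```

```text
[0.5173 0.0352 0.065 ] 84.4537217746688
[196, 192, 192, 193, 192, 194, 192, 192, 190, 189, 125, 108, 104, 105, 104, 103, 105, 104, 105, 103] [191, 189, 192, 191, 183, 143, 74, 77, 92, 106, 105, 105] [104, 102, 100, 86, 84, 132, 189, 189, 186, 187, 188, 188]
[ 28.3 -14.4  27.9]
[28.3 16.8 27.9]
[28.3  1.1 27.9]
[[0.0163, -0.0115, -0.0063], [0.0253, 0.0132, 0.0092]]
track rear row 260 [44]
track rear row 380 [44 45]
```

step_arm([
  [0,1,-10,0,0,0,0.8],
  [0,0,-8,0,0,0,0.8],
  [0,0,-4,0,0,0,0.8],
  [0,0,-3,0,0,0,0.8],
  [0,0,0,0,0,0,0.8],
  [0,0,0,0,0,0,0.8],
])

```text
clock: 5.15
tool_pos: [0.5164, 0.0359, 0.0387]
eef_rot: [0.048, 0.999, 0.0, -0.0]
contact_force: [0.6, 0.5, -0.6]
opening: 0.299
finger_force: 15.0
```

step_arm([
  [0,0,0,0,0,0,0.61],
  [0,0,0,0,0,0,0.61],
  [0,0,0,0,0,0,0.61],
  [0,0,10,0,0,0,0.61],
  [0,0,30,0,0,0,0.61],
  [15,0,40,0,0,0,0.5],
  [20,0,40,0,0,0,0.3],
  [15,0,30,0,0,0,0.2],
  [0,0,0,0,0,0,0.2],
  [0,0,0,0,0,0,0.2],
])

```text
clock: 6.15
tool_pos: [0.5663, 0.0356, 0.1896]
eef_rot: [0.049, 0.999, 0.0, 0.001]
contact_force: [-0.2, 0.2, 0.2]
opening: 0.796
finger_force: 0.0
```

```bash
python3 - <<'E'
from h import *
p,M,a,s=tool(); print(p.round(4),a,s['contact_force'])
im,d,K,T=grab('wrist'); np.savez('w4.npz',im=im,d=d,K=K,T=T); P=pts(d,K,T)
cv2.imwrite('pics/w4.png',im[0:300,180:460])
i=np.linalg.inv(T); 
m=((im.max(2)<70)&(abs(P[...,2]-.0365)<.004)).astype(np.uint8); m[:,:250]=0;m[:,400:]=0
k,l,st,c=cv2.connectedComponentsWithStats(m); j=1+st[1:,4].argmax(); print(c[j],st[j],np.percentile(P[l==j][:,2],[2,50,98]))
# cover from scene picture: plate rect by colour on z .005
w=dict(np.load('scene0.npz')); im,d,K,T=[w[q] for q in('im','d','K','T')]; P=pts(d,K,T)
hsv=cv2.cvtColor(im,cv2.COLOR_BGR2HSV)
m=((hsv[...,1]<90)&(P[...,2]<.03)).astype(np.uint8); m[:,:400]=0;m[:,456:]=0;m[:255]=0;m[312:]=0
m=cv2.morphologyEx(m,cv2.MORPH_OPEN,np.ones((11,11),np.uint8))
c=max(cv2.findContours(m,0,2)[0],key=cv2.contourArea)
q=np.float32([ray(u,v,.005,K,T)[:2]*1000 for (u,v) in c[:,0]]); print('cover plate',cv2.minAreaRect(q))
E
```

```text
[0.5663 0.0356 0.1896] 84.42803428774434 [-0.21755886  0.16820286  0.1731279 ]
[318.7133758  126.57961783] [302 100  32  45 157] [0.0332684  0.03498507 0.0363549 ]
cover plate ((511.8321228027344, -281.796630859375), (97.81246948242188, 67.53417205810547), 4.895884037017822)
```

View pics/w4.png

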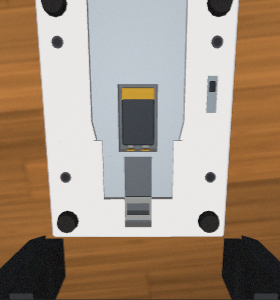

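The battery lies flat in the bay, terminals to the contacts (crop (138,120)). On to the cover.

step_arm([
  [-5.5,-32,0,0,0,-0.14,0.4],
  [-5.5,-32,0,0,0,-0.14,0.4],
  [-5.5,-32,0,0,0,-0.14,0.4],
  [-5.5,-32,0,0,0,-0.14,0.4],
  [-5.5,-32,0,0,0,-0.14,0.4],
  [-5.5,-32,-4,0,0,-0.14,0.4],
  [-5.5,-32,-4,0,0,-0.14,0.4],
  [-5.5,-32,-4,0,0,-0.14,0.4],
  [-5.5,-32,-4,0,0,-0.14,0.4],
  [-5.5,-32,-4,0,0,-0.14,0.4],
  [0,0,0,0,0,0,0.4],
  [0,0,0,0,0,0,0.4],
])

```text
clock: 7.4
tool_pos: [0.5096, -0.2838, 0.1674]
eef_rot: [0.681, 0.733, -0.001, -0.002]
contact_force: [0.8, -0.5, 0.3]
opening: 0.601
finger_force: 0.0
```

```bash
python3 - <<'E'
from h import *
p,M,a,s=tool(); print(p.round(4),a,s['q'].round(2))
im,d,K,T=grab('wrist','w5'); np.savez('w5.npz',im=im,d=d,K=K,T=T); P=pts(d,K,T)
hsv=cv2.cvtColor(im,cv2.COLOR_BGR2HSV)
for n,lo,hi in(('all',.0015,.03),('panel',.005,.009),('bar',.0115,.02)):
    m=((P[...,2]>lo)&(P[...,2]<hi)&(hsv[...,1]<100)&(d>0)&(np.hypot(P[...,0]-.51,P[...,1]+.282)<.12)).astype(np.uint8)
    if n!='all': m=cv2.morphologyEx(m,cv2.MORPH_OPEN,np.ones((3,3)))
    k,l,st,c=cv2.connectedComponentsWithStats(m); j=1+st[1:,4].argmax()
    q=P[l==j]; print(n,c[j],st[j],np.percentile(q[:,2],[5,50,95]).round(4),cv2.minAreaRect(q[:,:2].astype(np.float32)*1000))
E
```

```text
[ 0.5096 -0.2838  0.1674] 4.228659477708939 [ 0.46  0.73 -0.05  1.76  0.05  0.66  0.46]
all [330.78676105 175.05079483] [ 273  139  133   74 8052] [0.0021 0.0057 0.0127] ((523.7344970703125, -282.296630859375), (115.89117431640625, 66.13982391357422), 4.093289375305176)
panel [327.69773358 176.28954672] [ 274  146  109   62 4324] [0.0052 0.006  0.0071] ((513.032958984375, -282.963134765625), (93.38799285888672, 54.95702362060547), 3.977743625640869)
bar [327.46823529 178.38588235] [322 161  12  36 425] [0.0127 0.014  0.0152] ((513.0857543945312, -282.603515625), (9.510001182556152, 30.83901596069336), 4.174483299255371)
```

View pics/w5.png

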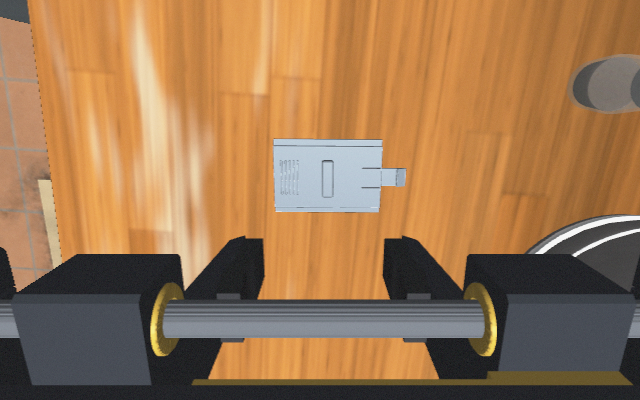

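The cover lies flat at (328,176), tab to the right (+x), finger bar at (327,178). I'll pinch the bar.

step_arm([
  [3.5,1,-40,0,0,0,0.6],
  [0,0,-45,0,0,0,0.6],
  [0,0,-40,0,0,0,0.6],
  [0,0,-20,0,0,0,0.6],
  [0,0,-8,0,0,0,0.6],
  [0,0,-5,0,0,0,0.6],
  [0,0,0,0,0,0,0.6],
  [0,0,0,0,0,0,0.6],
], force=25)

```text
clock: 8.25
tool_pos: [0.5157, -0.2832, 0.012]
eef_rot: [0.68, 0.733, 0.0, 0.001]
contact_force: [0.3, 0.6, 0.1]
opening: 0.4
finger_force: 0.0
```

step_arm([
  [-2,0,-3,0,0,0,0.6],
  [0,0,0,0,0,0,0.6],
  [0,0,0,0,0,0,0.95],
  [0,0,0,0,0,0,0.95],
  [0,0,0,0,0,0,0.95],
  [0,0,0,0,0,0,0.95],
  [0,0,0,0,0,0,0.95],
  [0,0,0,0,0,0,0.95],
])

```text
clock: 9.05
tool_pos: [0.5129, -0.2831, 0.0078]
eef_rot: [0.68, 0.733, 0.0, 0.0]
contact_force: [1.2, 0.3, 1.4]
opening: 0.11
finger_force: 25.0
```

step_arm([
  [0,0,25,0,0,0,0.95],
  [0,0,40,0,0,0,0.95],
  [-3,30,27,0,0,-0.02,0.95],
  [-4,40,0,0,0,-0.022,0.95],
  [-4,40,0,0,0,-0.022,0.95],
  [-4,40,0,0,0,-0.022,0.95],
  [-4,40,0,0,0,-0.022,0.95],
  [-4,40,0,0,0,-0.022,0.95],
  [-4,40,0,0,0,-0.022,0.95],
  [-4,33,0,0,0,-0.016,0.95],
  [-3,20,0,0,0,0,0.95],
  [0,0,0,0,0,0,0.95],
  [0,0,0,0,0,0,0.95],
  [0,0,0,0,0,0,0.95],
])

```text
clock: 10.45
tool_pos: [0.4791, 0.0381, 0.0998]
eef_rot: [0.74, 0.672, -0.0, 0.001]
contact_force: [0.7, 0.2, -0.7]
opening: 0.107
finger_force: 25.0
```

```bash
python3 - <<'E'
from h import *
p,M,a,s=tool(); print(p.round(4),a,M[:,2].round(4),s['contact_force'],s['opening'])
im,d,K,T=grab('wrist','w6'); np.savez('w6.npz',im=im,d=d,K=K,T=T); P=pts(d,K,T)
L=(P-p)@M
m=(abs(L[...,2])<.02)&(abs(L[...,1])<.08)&(abs(L[...,0])<.05)&(d>0)
for n,lo,hi in(('panel',0,.005),('plate',.0035,.008)):
    mm=m&(L[...,2]>lo)&(L[...,2]<hi); q=L[mm]; print(n,mm.sum(),np.percentile(q,[1,50,99],axis=0).round(4).tolist(), cv2.minAreaRect(q[:,:2].astype(np.float32)*1000))
    # plane tilt
    A=np.c_[q[:,:2],np.ones(len(q))]; print('plane',np.linalg.lstsq(A,q[:,2],rcond=None)[0].round(4))
E
```

```text
[0.4791 0.0381 0.0998] 174.47561258319118 [ 4.0e-04 -1.1e-03 -1.0e+00] [ 0.67623937  0.2264497  -0.65524351] 0.10716878999390542
panel 11581 [[0.0018, -0.0456, 0.0005], [0.0175, 0.0023, 0.002], [0.032, 0.0636, 0.0049]] ((5.804168701171875, 10.704631805419922), (54.89251708984375, 115.4289321899414), 0.26024341583251953)
plane [0.0278 0.0056 0.0017]
plate 3968 [[0.0007, -0.0454, 0.0036], [0.0296, 0.0105, 0.0055], [0.0332, 0.068, 0.0077]] ((5.92799186706543, 11.13399887084961), (55.12314224243164, 116.30078125), 0.15658782422542572)
plane [0.0206 0.0024 0.0049]
```

View pics/w6.png

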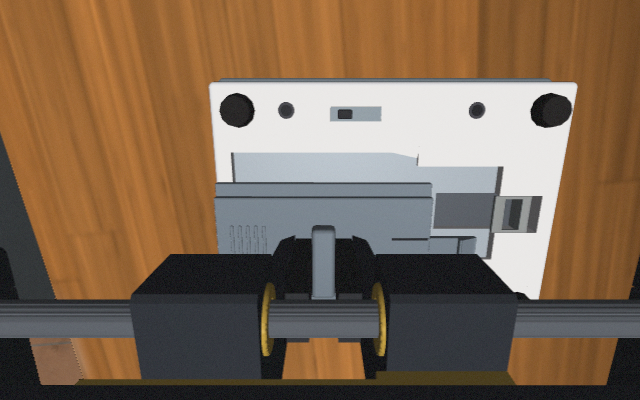

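The view shows the cover held level and aligned with the track, its front near the rails, about 2 mm off in y. I'll correct that and lower it.

step_arm([
  [0,2,-15,0,0,0,0.95],
  [0,0,-15,0,0,0,0.95],
  [0,0,-12,0,0,0,0.95],
  [0,0,-6,0,0,0,0.95],
  [0,0,0,0,0,0,0.95],
  [0,0,0,0,0,0,0.95],
  [0,0,0,0,0,0,0.95],
])

```text
clock: 11.2
tool_pos: [0.4792, 0.0418, 0.0522]
eef_rot: [0.74, 0.673, 0.0, 0.0]
contact_force: [-0.5, 0.8, -0.7]
opening: 0.106
finger_force: 25.0
```

step_arm([
  [0,-1.5,-2,0,0,0,0.95],
  [0,0,-2,0,0,0,0.95],
  [0,0,-2,0,0,0,0.95],
  [0,0,-1,0,0,0,0.95],
  [0,0,0,0,0,0,0.95],
  [0,0,0,0,0,0,0.95],
])

```text
clock: 11.8
tool_pos: [0.4788, 0.0404, 0.0448]
eef_rot: [0.74, 0.673, 0.0, -0.0]
contact_force: [-0.2, 0.0, 0.6]
opening: 0.107
finger_force: 25.0
```

step_arm([
  [0,0,-0.5,0,0,0,0.95],
  [0,0,-0.5,0,0,0,0.95],
  [0,0,0,0,0,0,0.95],
  [0,0,0,0,0,0,0.95],
])

```text
clock: 12.2
tool_pos: [0.4788, 0.0404, 0.0447]
eef_rot: [0.74, 0.673, 0.0, 0.0]
contact_force: [-2.4, 0.4, 12.5]
opening: 0.107
finger_force: 25.0
```

```bash
python3 - <<'E'
from h import *
p,M,a,s=tool(); print(p.round(4),a,s['contact_force'].round(2))
im,d,K,T=grab('wrist','w7'); P=pts(d,K,T)
L=(P-p)@M
m=(abs(L[...,2])<.009)&(L[...,0]>-.03)&(L[...,0]<.034)&(L[...,1]<.048)&(L[...,1]>-.05)
q=P[160:250,200:290]; print(np.median(P[230:250,225:265,2]),d.shape)
E
```

```text
[0.4788 0.0404 0.0447] 174.61062499815117 [-2.36  0.38 12.52]
0.04307302641826316 (400, 640)
```

View pics/w7.png

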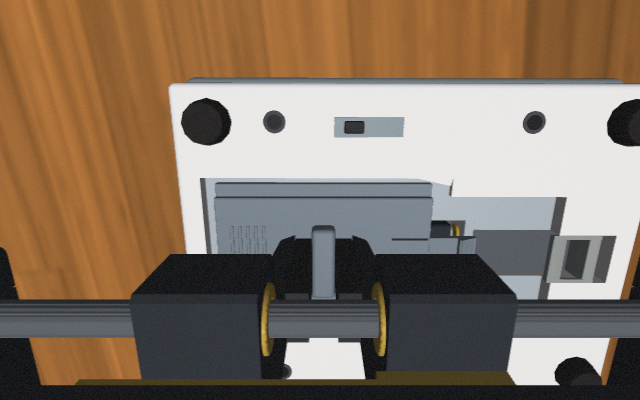

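The cover sits flat in the track with its front short of the rails; 12 N down from 1 mm shows contact is stiff, about 12 N/mm. I'll ease off and slide.

step_arm([
  [0,0,0.9,0,0,0,0.95],
  [3,-0.3,0,0,0,0,0.95],
  [3,-0.3,0,0,0,0,0.95],
  [3,-0.3,0,0,0,0,0.95],
  [0,0,0,0,0,0,0.95],
])

```text
clock: 12.75
tool_pos: [0.4886, 0.0394, 0.0448]
eef_rot: [0.74, 0.673, 0.0, 0.0]
contact_force: [-0.1, 0.4, 4.1]
opening: 0.109
finger_force: 25.0
```

step_arm([
  [2,-0.2,0.3,0,0,0,0.95],
  [2,-0.2,0,0,0,0,0.95],
  [2,-0.2,0,0,0,0,0.95],
  [2,-0.2,0,0,0,0,0.95],
  [0,0,0,0,0,0,0.95],
])

```text
clock: 13.25
tool_pos: [0.4964, 0.0387, 0.0448]
eef_rot: [0.74, 0.673, 0.0, 0.0]
contact_force: [-0.6, 0.1, -0.4]
opening: 0.109
finger_force: 25.0
```

step_arm([
  [1,-0.1,0,0,0,0,0.95],
  [1,-0.1,0,0,0,0,0.95],
  [1,-0.1,0,0,0,0,0.95],
  [1,-0.1,0,0,0,0,0.95],
  [0,0,0,0,0,0,0.95],
])

```text
clock: 13.75
tool_pos: [0.5001, 0.0383, 0.045]
eef_rot: [0.74, 0.673, 0.0, 0.0]
contact_force: [1.1, -0.8, -1.0]
opening: 0.106
finger_force: 25.0
```

step_arm([
  [1,-0.1,-0.2,0,0,0,0.95],
  [1,-0.1,0,0,0,0,0.95],
  [1,-0.1,0,0,0,0,0.95],
  [1,-0.1,0,0,0,0,0.95],
  [0,0,0,0,0,0,0.95],
])

```text
clock: 14.25
tool_pos: [0.5042, 0.0378, 0.0448]
eef_rot: [0.74, 0.673, 0.0, 0.0]
contact_force: [0.7, 0.4, 0.3]
opening: 0.111
finger_force: 25.0
```

step_arm([
  [1,-0.1,0,0,0,0,0.95],
  [1,-0.1,0,0,0,0,0.95],
  [1,-0.1,0,0,0,0,0.95],
  [1,-0.1,0,0,0,0,0.95],
  [0,0,0,0,0,0,0.95],
])

```text
clock: 14.75
tool_pos: [0.5082, 0.0375, 0.0448]
eef_rot: [0.74, 0.673, 0.0, 0.0]
contact_force: [0.3, 0.7, 0.6]
opening: 0.109
finger_force: 25.0
```

step_arm([
  [1,-0.1,0,0,0,0,0.95],
  [1,-0.1,0,0,0,0,0.95],
  [1,-0.1,0,0,0,0,0.95],
  [0,0,0,0,0,0,0.95],
])

```text
clock: 15.15
tool_pos: [0.5111, 0.0372, 0.0448]
eef_rot: [0.74, 0.673, 0.0, 0.0]
contact_force: [-0.1, 0.0, 2.0]
opening: 0.107
finger_force: 25.0
```

step_arm([
  [1,-0.1,0,0,0,0,0.95],
  [1,-0.1,0,0,0,0,0.95],
  [1,-0.1,0,0,0,0,0.95],
  [0,0,0,0,0,0,0.95],
])

```text
clock: 15.55
tool_pos: [0.514, 0.0369, 0.0448]
eef_rot: [0.74, 0.673, 0.0, 0.0]
contact_force: [-0.5, -0.2, 3.0]
opening: 0.11
finger_force: 25.0
```

step_arm([
  [1,-0.1,0.2,0,0,0,0.95],
  [1,-0.1,0,0,0,0,0.95],
  [1,-0.1,0,0,0,0,0.95],
  [0,0,0,0,0,0,0.95],
])

```text
clock: 15.95
tool_pos: [0.516, 0.0367, 0.0448]
eef_rot: [0.739, 0.673, -0.001, -0.001]
contact_force: [-3.6, -0.1, 1.3]
opening: 0.106
finger_force: 25.0
```

step_arm([
  [1,-0.1,0,0,0,0,0.95],
  [1,-0.1,0,0,0,0,0.95],
  [0,0,0,0,0,0,0.95],
])

```text
clock: 16.25
tool_pos: [0.5173, 0.0364, 0.0448]
eef_rot: [0.739, 0.673, -0.001, -0.001]
contact_force: [-4.9, 0.7, 3.2]
opening: 0.111
finger_force: 25.0
```

step_arm([
  [1,-0.1,0,0,0,0,0.95],
  [1,-0.1,0,0,0,0,0.95],
  [0,0,0,0,0,0,0.95],
])

```text
clock: 16.55
tool_pos: [0.5179, 0.0363, 0.0448]
eef_rot: [0.739, 0.673, -0.002, -0.002]
contact_force: [-7.3, 0.5, 6.0]
opening: 0.112
finger_force: 25.0
```

step_arm([
  [0.7,-0.1,0.2,0,0,0,0.95],
  [0,0,0,0,0,0,0.95],
])

```text
clock: 16.75
tool_pos: [0.5181, 0.0363, 0.0448]
eef_rot: [0.739, 0.673, -0.002, -0.002]
contact_force: [-8.3, 1.6, 4.8]
opening: 0.11
finger_force: 25.0
```

step_arm([
  [0.7,-0.1,0,0,0,0,0.95],
  [0,0,0,0,0,0,0.95],
])

```text
clock: 16.95
tool_pos: [0.5221, 0.036, 0.0451]
eef_rot: [0.74, 0.673, -0.0, -0.0]
contact_force: [-2.1, 0.5, 1.2]
opening: 0.11
finger_force: 25.0
```

step_arm([
  [0.7,-0.1,0,0,0,0,0.95],
  [0.7,-0.1,0,0,0,0,0.95],
  [0,0,0,0,0,0,0.95],
])

```text
clock: 17.25
tool_pos: [0.5243, 0.0358, 0.0451]
eef_rot: [0.74, 0.673, 0.0, 0.0]
contact_force: [-2.5, -0.7, -0.6]
opening: 0.107
finger_force: 25.0
```

step_arm([
  [0.7,0,0,0,0,0,0.95],
  [0.7,-0.1,0,0,0,0,0.95],
  [0,0,0,0,0,0,0.95],
])

```text
clock: 17.55
tool_pos: [0.5265, 0.0356, 0.0453]
eef_rot: [0.74, 0.673, 0.001, 0.001]
contact_force: [0.1, 0.3, -0.8]
opening: 0.109
finger_force: 25.0
```

step_arm([
  [0.5,0,0,0,0,0,0.95],
  [0,0,0,0,0,0,0.95],
])

```text
clock: 17.75
tool_pos: [0.5263, 0.0357, 0.0452]
eef_rot: [0.74, 0.673, 0.001, 0.0]
contact_force: [-0.1, 0.6, -1.2]
opening: 0.11
finger_force: 25.0
```

step_arm([
  [0.5,-0.1,0,0,0,0,0.95],
  [0,0,0,0,0,0,0.95],
])

```text
clock: 17.95
tool_pos: [0.5263, 0.0356, 0.0452]
eef_rot: [0.74, 0.673, 0.0, 0.0]
contact_force: [0.4, -0.1, -0.6]
opening: 0.107
finger_force: 25.0
```

step_arm([
  [0.5,0,0,0,0,0,0.95],
  [0,0,0,0,0,0,0.95],
])

```text
clock: 18.15
tool_pos: [0.5266, 0.0356, 0.0451]
eef_rot: [0.74, 0.673, 0.0, 0.0]
contact_force: [-0.1, 0.2, -0.8]
opening: 0.106
finger_force: 25.0
```

step_arm([
  [0.5,-0.1,0,0,0,0,0.95],
  [0,0,0,0,0,0,0.95],
])

```text
clock: 18.35
tool_pos: [0.5267, 0.0356, 0.0451]
eef_rot: [0.74, 0.673, -0.0, -0.0]
contact_force: [-1.4, 0.2, -0.5]
opening: 0.109
finger_force: 25.0
```

step_arm([
  [0.6,0,0,0,0,0,0.95],
  [0,0,0,0,0,0,0.95],
])

```text
clock: 18.55
tool_pos: [0.5267, 0.0356, 0.045]
eef_rot: [0.739, 0.673, -0.001, -0.001]
contact_force: [-3.1, 1.2, -0.8]
opening: 0.108
finger_force: 25.0
```

step_arm([
  [0.6,-0.1,0,0,0,0,0.95],
  [0,0,0,0,0,0,0.95],
])

```text
clock: 18.75
tool_pos: [0.5267, 0.0355, 0.0449]
eef_rot: [0.739, 0.673, -0.001, -0.001]
contact_force: [-4.6, -0.2, 0.1]
opening: 0.106
finger_force: 25.0
```

step_arm([
  [0.8,0,0,0,0,0,0.95],
  [0,0,0,0,0,0,0.95],
])

```text
clock: 18.95
tool_pos: [0.5268, 0.0355, 0.0449]
eef_rot: [0.739, 0.673, -0.002, -0.002]
contact_force: [-6.8, 0.1, 0.4]
opening: 0.111
finger_force: 25.0
```

step_arm([
  [0.6,0,0,0,0,0,0.95],
  [0,0,0,0,0,0,0.95],
])

```text
clock: 19.15
tool_pos: [0.5268, 0.0355, 0.0448]
eef_rot: [0.739, 0.673, -0.002, -0.002]
contact_force: [-7.2, 1.3, 1.7]
opening: 0.11
finger_force: 25.0
```

At the hard stop with 7 N. I'll unload, open and lift away.

step_arm([
  [-2,0,0,0,0,0,0.95],
  [-1.5,0,0,0,0,0,0.95],
  [0,0,0,0,0,0,0.95],
  [0,0,0,0,0,0,0.7],
  [0,0,0,0,0,0,0.6],
  [0,0,0,0,0,0,0.6],
  [0,0,15,0,0,0,0.6],
  [0,0,40,0,0,0,0.6],
  [0,-20,45,0,0,0,0.6],
  [0,-20,30,0,0,0,0.6],
  [0,0,0,0,0,0,0.6],
  [0,0,0,0,0,0,0.6],
])

```text
clock: 20.35
tool_pos: [0.5267, -0.0047, 0.1756]
eef_rot: [0.74, 0.673, 0.001, 0.001]
contact_force: [-0.2, 0.7, -0.4]
opening: 0.399
finger_force: 0.0
```

```bash
python3 - <<'E'
from h import *
p,M,a,s=tool(); print(p.round(4),s['contact_force'].round(2))
im,d,K,T=grab('wrist'); P=pts(d,K,T)
cv2.imwrite('pics/w8.png',im)
m=((P[...,2]>.048)&(P[...,2]<.056)&(np.hypot(P[...,0]-.527,P[...,1]-.0355)<.03)).astype(np.uint8)
q=P[m>0]; print('bar',m.sum(),cv2.minAreaRect(q[:,:2].astype(np.float32)*1000))
E
```

```text
[ 0.5267 -0.0047  0.1756] [-0.18  0.66 -0.43]
bar 578 ((526.7673950195312, 35.46599578857422), (32.1846923828125, 9.739764213562012), 84.59284973144531)
```

View pics/w8.png

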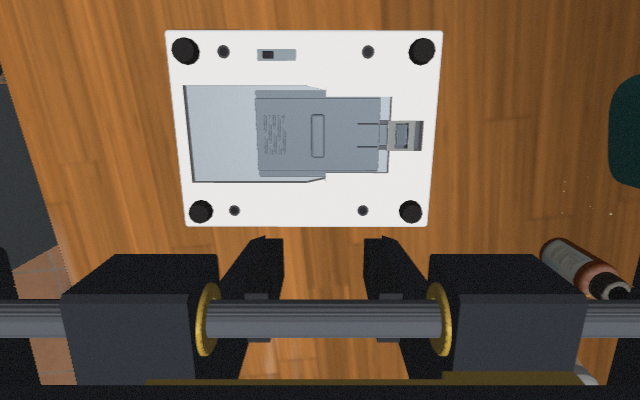

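The cover lies flat under both rails at (318,135), its tab past the ledge bar at (402,135), and the bar hasn't moved since release. Handing in.

```bash
python3 -c "
from plant import r
print(r.finish_job())"
```

```text
the job is handed in; nothing more can be done
None
```

The battery is in the bay with its terminals to the contacts, and the cover has clicked past the ledge and is against its stop (largest reading about 8 N). The job was handed in at about 20 s; no verdict came back.

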